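# Close and clamp the water filter

### The job

Close the water filter that stands on the worktop: press its blue sprung cover down until the catch snaps and holds it shut by itself, and only then turn both black clamp knobs clockwise, all the way to their stops, so that their steel arms lie over the cover. Leave the glass, the honey jar and the lemon where they are.

Things in the scene. Friction and masses are not known exactly. Their poses are not given: they have to be found in the camera images.
- filter_unit: countertop water filter, fixed: open white housing 130 (x) x 112 (y) x 70 mm high, two cartridges inside; at each side an ear 90 x 40 mm, 68 mm high, carries a clamp; 192 mm wide in all. Origin: centre of its underside, on the worktop. x points to its back (hinge, brass tails), roughly to the robot's right, y roughly away from the robot, z up; place and yaw vary.
- cover (a joint): angle of the blue cover, rad: 0 = shut, grows as it opens, limit 1.2. A spring (2 to 3 N at the front edge) holds it open at 0.65 to 0.95 at the start. Over the last 0.1 rad a spring catch must be overcome with about 8 to 15 N on the pad; past it the cover stays under 0.02 by itself, short of it it springs open again.
- cover_hinge (a point): middle of the cover's hinge axis, 73.5 mm above the worktop, 58 mm behind the unit's origin. Turns with the cover: x along the cover away from its free front edge, y along the hinge, z normal to the cover, up when shut. Cover 108 mm wide (y), front edge 140 mm from the hinge, upper face 8.5 mm above the axis; a tongue 42 mm wide hangs 30 mm down at the front.
- cover_pad (a point): middle of the black rubber thumb pad (36 x 60 mm) on the cover's upper face near its front edge, 112 mm from the hinge: where to press. Axes as cover_hinge. 84 mm above the worktop when shut.
- clamp_far (a joint): angle of the far clamp, rad: 0 = loose, grows as it is turned clockwise seen from above, end stop at 1.57. Starts between 0.1 and 0.45; stiff enough to stay where it is left (0.1 N m). At 0 its steel arm points to the unit's back (+x), at 1.57 over the cover.
- clamp_far_grip (a point): grip point of the far clamp's black wing, on its vertical turning axis, 112 mm above the worktop, 78 mm beside the unit's middle (far: +y, near: -y). Turns with the clamp: x along the wing, which is 62 mm long, 14 mm thick (y), 92 to 124 mm above the worktop. Below it (85 to 92 mm) a steel arm 14 mm wide reaches 42 mm from the axis.
- clamp_near (a joint): angle of the near clamp, rad: 0 = loose, grows as it is turned clockwise seen from above, end stop at 1.57. Starts between 0.1 and 0.45; stiff enough to stay where it is left (0.1 N m). At 0 its steel arm points to the unit's front (-x), at 1.57 over the cover.
- clamp_near_grip (a point): grip point of the near clamp's black wing, on its vertical turning axis, 112 mm above the worktop, 78 mm beside the unit's middle (far: +y, near: -y). Turns with the clamp: x along the wing, which is 62 mm long, 14 mm thick (y), 92 to 124 mm above the worktop. Below it (85 to 92 mm) a steel arm 14 mm wide reaches 42 mm from the axis.
- drink_glass: clear highball glass, 71 mm wide, 144 mm high, loose; origin at the centre of its underside. Bystander.
- honey_jar: glass honey jar with a grey lid, 71 mm wide, 110 mm high, loose; origin at the centre of its underside. Bystander.
- lemon: yellow lemon, 72 x 55 x 56 mm, loose; origin at its underside. Bystander.

How it is judged:
By the outcome, as a careful person would: the job done as asked, in the order asked, and still so for the second after the job is handed in, with the robot touching nothing.
It also fails if it takes over 72 s, if anything falls off the work surface, if the arm or the gripper's body presses on something with over 40 N, if the wrist force passes 120 N, or if a joint passes its speed limit or range.

### The arm

A 7-joint arm with a two-finger parallel gripper is mounted at the origin on a cart in front of the work surface, level with it; the furniture and walls round the work are solid. World frame = base frame: x ahead of the robot, y to its left, z up, the work surface at z = 0. Lengths are in m, angles in rad, forces in N, time in s.
With the tool pointing down it reaches from about 0.425 to 0.95 m from the base axis. Payload 16.7 kg.
Tool frame: the origin (TCP) lies on the front face of the gripper's body, between the roots of the fingers; the fingertips stand 97 mm ahead of it and the grasp point (between the pads) lies 78 mm ahead of it; z points along the fingers, y is the line along which they close (so a half turn about z gives the same grasp; the last joint's range is limited). The gripper opens to 94 mm and grips with 3 to 60 N. Pads are 16 mm wide; open, the fingers measure 119 mm over their backs; the gripper's body (75 mm by 177 mm) begins 78 mm behind the grasp point.
Start: joints at [-1.429, 0.426, 0.074, 1.606, -0.034, 1.111, -0.067], TCP at [0.194, 0.646, 0.303] pointing down, gripper open.
Joint ranges: [-2.85, 2.85], [-0.5, 2.14], [-1.23, 1.37], [0.21, 2.46], [-1.02, 4.16], [0.16, 2.05], [-2.73, 2.73]. Speed limits (rad/s): [1.89, 1.89, 2.39, 2.39, 3.01, 3.01, 3.01].

### API

Orientations are given as [roll, pitch, yaw] about the fixed x, y, z axes, in that order (R = Rz(yaw) Ry(pitch) Rx(roll)).
In Python, from rig import r gives the robot as it stands.
- The arm moves only by the tool arm_command, never from a script. Its argument "commands" is text: rows parted by semicolons, each of 7 numbers parted by spaces: the shift along the tool's x, y, z in units of 25 cm (1.0 is 25 cm), then the turn, a rotation vector about the tool's x, y, z in units of 1.5 rad (1.0 is 1.5 rad), then the opening, from 0 (shut) to 1 (fully open). In form: tx ty tz ax ay az hand; .... A call has 1 to 12 rows; each row is the pose to reach, as a shift and turn from the pose commanded when the call began, along the tool's axes at that moment; what a row does not reach only later rows make up. A row lasts 1/8 s, in which the tool goes at most 62.5 mm and 10.7 degrees, less where a joint would pass 70% of its speed; a pose out of reach is approached as far as the arm can. A call with a number of a shift or a turn outside -1 to 1 is refused whole. A call with a gripper value outside its range is refused whole. The fingers move at their own pace and stop on an object; the grip force is fixed at half the most. Time passes only in rows, so rows that repeat a pose let the fingers close. It gives the time, the measured TCP pose, the force, the opening and the grip force at its end, in the units of the state.
- r.observe(): the state, without advancing time (a new reading comes with each control period).
- r.capture(name): name is "side" or "top"; returns a dict with "img" (420x560x3 uint8, red, green, blue), "vfov" (degrees; the focal length in pixels is half the picture's height over the tangent of half this angle, whatever the lens; pixels are square), "cx", "cy" (the principal point, pixels), "k1" (the pictures are not rectified: a ray, as slopes to the right and down, at radius r is drawn at 1 + k1 r^2 times it, then the intrinsics apply), "rvec" (rotation vector, rad) and "tvec" (3), from world to camera coordinates, as OpenCV has them. Camera axes: x right, y down, z forward; pixel columns grow to the right and rows downward; lengths in m; the calibration is good to about 2 mm. A picture is of the moment at which its call begins. There is no depth.
- r.close_job(): hands the job in; it is judged then, once.
The state is a dict: "time": time; "joints": joint angles; "dq": joint speeds; "tau": joint torques, N m; "position": TCP position; "tool_rot": TCP orientation; "ft_force": force on the tool from outside, world axes, zero at the start; "wrist_torque": the same for the moment, N m; "width": finger opening in m; "finger_force": force on a finger pad.
Only numpy, scipy, OpenCV 4.12 (cv2) and the standard library are available. Lean on these libraries where they do the work, as an engineer would, in place of code of your own. Each camera call takes 0.05 s, during which the arm holds its last target. There are 200 camera calls.

## Working session

There is one attempt and no reset: what is moved stays moved. The work goes in short steps, Python scripts to look and compute and a tool call to move; the robot and the scene stay as the last step left them, time stands still between calls to the robot, and variables do not carry over. Pictures are saved under pics/ and viewed, at most 10 in all, crops included, and the job is handed in when it is done.

Besides the shell and the picture viewer there is one more tool, called after ">>>" in YAML: its name, and indented under it one key for each argument. arm_command: Moves the arm, as the interface text tells. Its arguments: {"type":"object","properties":{"commands":{"type":"string"}},"required":["commands"]}

```bash
ls; mkdir -p pics; cat > h.py <<'E'
import numpy as np, cv2
from scipy.spatial.transform import Rotation as Rot
from rig import r
def K(c):
    f=c["img"].shape[0]/2/np.tan(np.radians(c["vfov"])/2)
    return np.array([[f,0,c["cx"]],[0,f,c["cy"]],[0,0,1.]]),np.array([c["k1"],0,0,0.])
def proj(c,P):
    k,d=K(c);return cv2.projectPoints(np.array(P,float).reshape(-1,1,3),np.array(c["rvec"],float),np.array(c["tvec"],float),k,d)[0].reshape(-1,2)
def atz(c,uv,z):
    k,d=K(c);n=cv2.undistortPoints(np.array(uv,float).reshape(-1,1,2),k,d).reshape(-1,2)
    R=cv2.Rodrigues(np.array(c["rvec"],float))[0];o=-R.T@np.array(c["tvec"],float)
    D=np.c_[n,np.ones(len(n))]@R
    return o+D*((np.array(z)-o[2])/D[:,2])[:,None]
E
cat > cap.py <<'E'
import sys
from h import *
import pickle
t=sys.argv[1]
for n in sys.argv[2:]:
    c=r.capture(n);pickle.dump(c,open(f"{n}{t}.pkl","wb"))
    cv2.imwrite(f"pics/{n}{t}.png",cv2.resize(c["img"][:,:,::-1],(800,600),interpolation=cv2.INTER_CUBIC))
    R=cv2.Rodrigues(np.array(c["rvec"],float))[0];print(n,"cam at",-R.T@np.array(c["tvec"]),c["vfov"],c["k1"])
o=r.observe();print(o)
E
python3 cap.py 0 side top
```

```text
pics
side cam at [0.60070804 0.61842505 0.74132861] 46.55992160378276 -0.01101183022511785
top cam at [ 0.40943542 -0.10729504  1.16009495] 46.65320764182832 -0.12421261374100707
{'time': 0.1, 'joints': array([-1.42852328,  0.42666764,  0.07385501,  1.60654421, -0.03407863,
        1.11077106, -0.06710486]), 'dq': array([ 1.18675480e-03, -2.61127592e-03,  8.51619779e-05, -1.56717678e-03,
        1.90285993e-03, -4.51282646e-04,  2.19342746e-03]), 'tau': array([ 7.09401153e-03, -9.37470460e+01,  3.67642164e+00, -4.55036259e+01,
       -4.85378935e-02,  1.67489110e-02,  4.00771955e-05]), 'position': array([0.19410916, 0.64619678, 0.30204632]), 'tool_rot': array([-3.14046585e+00,  9.93182798e-05,  2.84979081e+00]), 'ft_force': array([ 0.10835304, -0.53462185, -0.92448879]), 'wrist_torque': array([-0.01130013,  0.03981317,  0.00322752]), 'finger_force': 0.0, 'width': 0.09420460052593763}
```

View pics/top0.png

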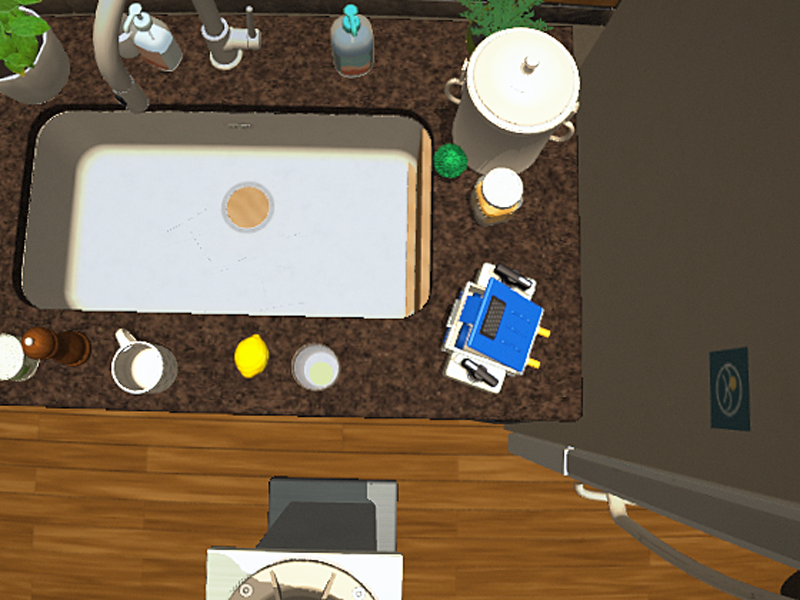

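View pics/side0.png

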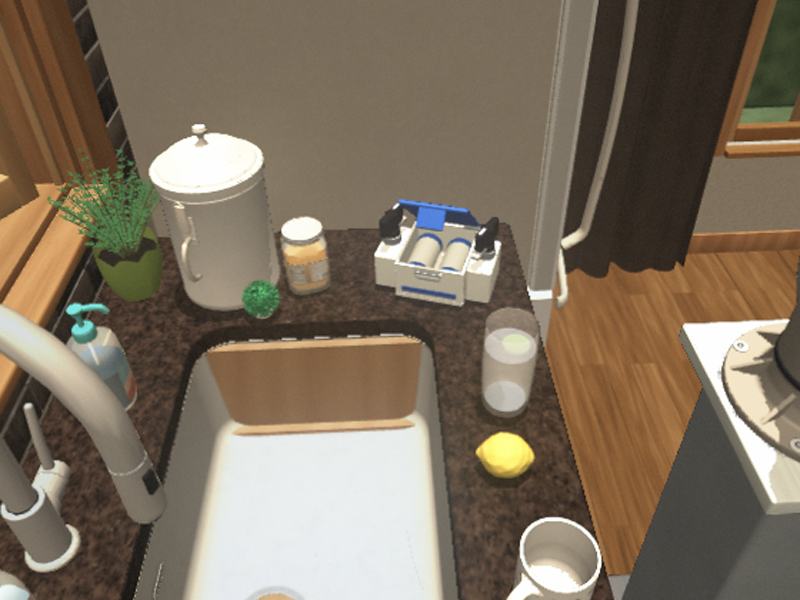

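The top view shows the filter at about (495,330), with its far knob at (513,275), near knob at (478,372), and brass tails at (540,345) and lower. The cover is open, the glass is at (316,367), the lemon at (251,355) and the jar at (500,195). The side view shows the filter at (440,260). I'll zoom in on it.

```bash
python3 - <<'E'
import pickle,cv2
a=pickle.load(open("top0.pkl","rb"))["img"][175:285,300:390,::-1]
b=pickle.load(open("side0.pkl","rb"))["img"][130:220,255:360,::-1]
cv2.imwrite("pics/tz.png",cv2.resize(a,None,fx=5,fy=5,interpolation=cv2.INTER_CUBIC))
cv2.imwrite("pics/sz.png",cv2.resize(b,None,fx=6,fy=6,interpolation=cv2.INTER_CUBIC))
E
```

```text
(no output)
```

View pics/tz.png

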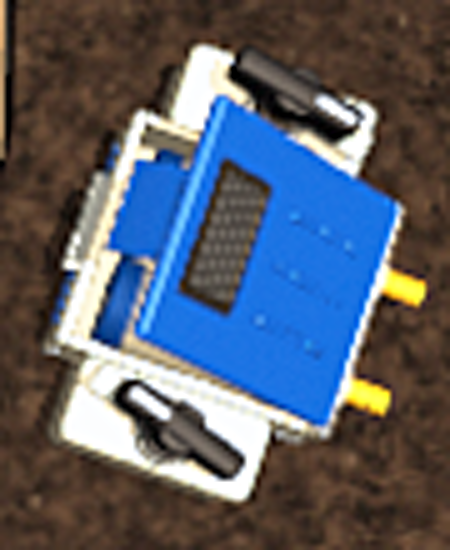

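View pics/sz.png

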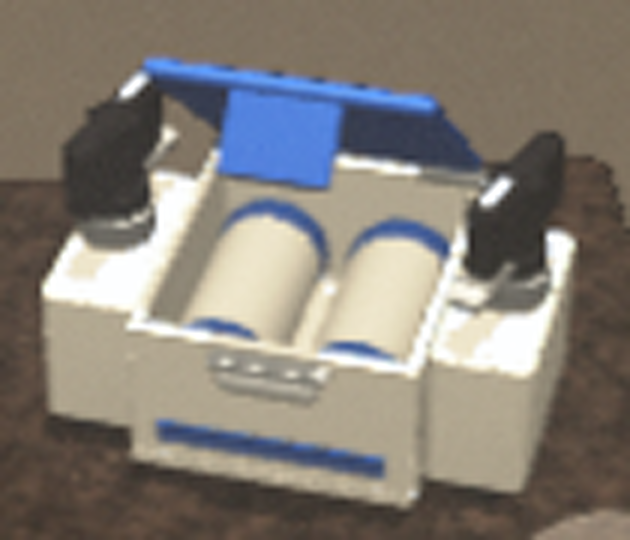

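```bash
cat > fit.py <<'E'
from h import *
import pickle
from scipy.optimize import least_squares
T=pickle.load(open("top0.pkl","rb"));S=pickle.load(open("side0.pkl","rb"))
cv=lambda x,y,z:("c",x,y,z); u=lambda x,y,z:("u",x,y,z)
obs=[ # cam, point, crop px
(T,cv(-.140,.054,.0085),(220,97)),(T,cv(-.140,-.054,.0085),(145,335)),(T,cv(-.112,0,.0085),(226,237)),
(T,("f",.031,0,.124),(355,120)),(T,("f",-.031,0,.124),(240,63)),(T,("n",.031,0,.124),(235,468)),(T,("n",-.031,0,.124),(125,390)),
(T,u(-.065,.056,.07),(140,112)),(T,u(-.065,-.056,.07),(55,350)),
(T,("e",-.045,.096,.068),(195,45)),(T,("e",.045,.096,.068),(380,103)),(T,("e",-.045,-.096,.068),(54,435)),(T,("e",.045,-.096,.068),(248,500)),
(S,u(-.065,.056,.07),(128,322)),(S,u(-.065,-.056,.07),(425,374)),(S,u(-.065,.056,0),(133,460)),(S,u(-.065,-.056,0),(413,505)),
(S,("e",-.045,.096,.068),(43,292)),(S,cv(-.140,.054,.0085),(147,60)),(S,cv(-.140,-.054,.0085),(438,100))]
def pt(p,q):
    X,Y,yaw,th,a,b,ex=p;k,x,y,z=q
    if k=="c": x,z=.058+x*np.cos(th)+z*np.sin(th)*1, .0735-x*np.sin(th)+z*np.cos(th)
    if k=="e": x+=ex
    if k in"fn":
        an=-a if k=="f" else -b; x,y=x*np.cos(an),x*np.sin(an); y+=.078 if k=="f" else -.078
    c,s=np.cos(yaw),np.sin(yaw);return [X+c*x-s*y,Y+s*x+c*y,z]
def res(p):
    o=[]
    for C,q,px in obs:
        f,o0=(5,(300,175)) if C is T else (6,(255,130))
        o.append(proj(C,[pt(p,q)])[0]-((np.array(px)+.5)/f-.5+o0))
    return np.array(o).ravel()
if __name__=="__main__":
    g=np.mean(atz(T,[((225+.5)/5+299.5,(280)/5+174.5)],[.07]),0)
    s=least_squares(res,[g[0],g[1],-1.9,.8,.2,.2,0],loss="soft_l1")
    print(s.x.round(4));print(np.c_[[str(o[1]) for o in obs],res(s.x).reshape(-1,2).round(1)])
    p=s.x
    for n,q in dict(pad=cv(-.112,0,.0085),hinge=("c",0,0,0),front=cv(-.14,0,.0085),f=("f",0,0,.112),n=("n",0,0,.112)).items(): print(n,np.round(pt(p,q),4))
    for C,n,uv in((T,"glass",(316,385)),(T,"jar",(497,215))): print(n,atz(C,[(uv[0]*.7,uv[1]*.7)],[0]).round(3))
    print("pad shut",np.round(pt([*p[:3],0,0,0,0],cv(-.112,0,.0085)),4))
E
python3 fit.py
```

```text
[ 0.5173 -0.2957 -1.8921  0.7325  0.0801  0.2298 -0.0041]
[["('c', -0.14, 0.054, 0.0085)" '0.2' '-0.7']
 ["('c', -0.14, -0.054, 0.0085)" '-1.5' '0.9']
 ["('c', -0.112, 0, 0.0085)" '-1.2' '0.1']
 ["('f', 0.031, 0, 0.124)" '3.3' '0.4']
 ["('f', -0.031, 0, 0.124)" '0.3' '0.1']
 ["('n', 0.031, 0, 0.124)" '3.8' '0.7']
 ["('n', -0.031, 0, 0.124)" '1.3' '0.5']
 ["('u', -0.065, 0.056, 0.07)" '-1.3' '-0.6']
 ["('u', -0.065, -0.056, 0.07)" '-0.3' '-1.9']
 ["('e', -0.045, 0.096, 0.068)" '-0.3' '-0.9']
 ["('e', 0.045, 0.096, 0.068)" '-0.5' '0.7']
 ["('e', -0.045, -0.096, 0.068)" '0.7' '0.4']
 ["('e', 0.045, -0.096, 0.068)" '-0.4' '0.8']
 ["('u', -0.065, 0.056, 0.07)" '-0.1' '0.5']
 ["('u', -0.065, -0.056, 0.07)" '-0.8' '-0.4']
 ["('u', -0.065, 0.056, 0)" '-0.1' '1.2']
 ["('u', -0.065, -0.056, 0)" '0.2' '1.7']
 ["('e', -0.045, 0.096, 0.068)" '-0.6' '-0.6']
 ["('c', -0.14, 0.054, 0.0085)" '-0.5' '-0.6']
 ["('c', -0.14, -0.054, 0.0085)" '0.4' '-0.5']]
pad [ 0.5235 -0.2771  0.1547]
hinge [ 0.499  -0.3507  0.0735]
front [ 0.5301 -0.2574  0.1734]
f [ 0.5914 -0.3203  0.112 ]
n [ 0.4433 -0.2711  0.112 ]
glass [[ 0.421 -0.013  0.   ]]
jar [[ 0.719 -0.314  0.   ]]
pad shut [ 0.5344 -0.2445  0.082 ]
```

```bash
cat > go.py <<'E'
import sys
from h import *
# args: x y z yaw of TCP (tool down); prints row numbers
o=r.observe();R0=Rot.from_euler("xyz",o["tool_rot"])
def row(x,y,z,yaw=None):
    t=R0.inv().apply(np.array([x,y,z])-o["position"])/.25
    y=o["tool_rot"][2] if yaw is None else yaw
    return np.r_[t,(R0.inv()*Rot.from_euler("xyz",[np.pi,0,y])).as_rotvec()/1.5].round(3)
if __name__=="__main__":
    print(o["position"].round(4),o["tool_rot"].round(3),"q",o["joints"].round(2),"F",o["ft_force"].round(1),"t",o["time"],"w",o["width"])
    for a in sys.argv[1:]: print(a,row(*map(float,a.split(","))))
E
python3 go.py .36,.42,.33,2.82 .40,.40,.33,2.82
```

```text
[0.1941 0.6462 0.302 ] [-3.14  0.    2.85] q [-1.43  0.43  0.07  1.61 -0.03  1.11 -0.07] F [ 0.1 -0.5 -0.9] t 0.1 w 0.09420460052593763
.36,.42,.33,2.82 [-0.896 -0.676 -0.111 -0.001  0.     0.02 ]
.40,.40,.33,2.82 [-1.072e+00 -7.060e-01 -1.110e-01 -1.000e-03  0.000e+00  2.000e-02]
```

>>> arm_command:
  commands: "-.9 -.68 -.11 0 0 .02 0;-.9 -.68 -.11 0 0 .02 0;-.9 -.68 -.11 0 0 .02 0;-.9 -.68 -.11 0 0 .02 0;-.9 -.68 -.11 0 0 .02 0;-.9 -.68 -.11 0 0 .02 0"

```text
time: 0.85
position: [0.3625, 0.4167, 0.3305]
tool_rot: [3.141, 0.0, 2.816]
ft_force: [-0.8, 0.3, 0.2]
width: 0.0373
finger_force: 0.0
```

```bash
python3 go.py .45,.18,.33,2.82
```

```text
[0.3625 0.4167 0.3305] [3.141 0.    2.816] q [-1.13  0.2   0.18  1.86 -0.04  1.09  0.31] F [-0.8  0.3  0.2] t 0.85 w 0.037309430426802674
.45,.18,.33,2.82 [-0.635 -0.785  0.002  0.     0.    -0.003]
```

>>> arm_command:
  commands: "-.635 -.785 0 0 0 0 0;-.635 -.785 0 0 0 0 0;-.635 -.785 0 0 0 0 0;-.635 -.785 0 0 0 0 0;-.635 -.785 0 0 0 0 0;-.635 -.785 0 0 0 0 0"

```text
time: 1.6
position: [0.449, 0.1835, 0.33]
tool_rot: [-3.142, -0.0, 2.82]
ft_force: [-0.9, 0.4, -0.2]
width: 0.0005
finger_force: 0.0
```

```bash
python3 go.py .51,-.05,.33,2.82
```

```text
[0.449  0.1835 0.33  ] [-3.142 -0.     2.82 ] q [-0.85  0.08  0.35  2.   -0.03  1.06  0.77] F [-0.9  0.4 -0.2] t 1.6 w 0.0005458414087843353
.51,-.05,.33,2.82 [-0.526 -0.809  0.    -0.    -0.     0.   ]
```

>>> arm_command:
  commands: "-.53 -.81 0 0 0 0 0;-.53 -.81 0 0 0 0 0;-.53 -.81 0 0 0 0 0;-.53 -.81 0 0 0 0 0;-.53 -.81 0 0 0 0 0;-.53 -.81 0 0 0 0 0"

```text
time: 2.35
position: [0.5111, -0.0495, 0.3298]
tool_rot: [-3.141, -0.001, 2.822]
ft_force: [0.5, 0.4, 0.4]
width: 0.0008
finger_force: 0.0
```

```bash
cat > arc.py <<'E'
from go import *
from fit import *
p=[0.5173,-0.2957,-1.8921]
print(o["position"].round(4),"q",o["joints"].round(2))
for th in (.8,.7325,.6,.5,.4,.3,.2,.15,.1,.05,0,-.05):
    P=np.array(pt([*p,th,0,0,0],("c",-.112,0,.0085)));print(th,P.round(3),row(*(P+[0,0,.097+.0015]),2.82))
E
python3 arc.py;python3 go.py .524,-.279,.31,2.82
```

```text
[ 0.5111 -0.0495  0.3298] q [-0.54  0.14  0.57  1.96 -0.09  1.07  1.32]
0.8 [ 0.522 -0.282  0.16 ] [-0.333 -0.871  0.286 -0.    -0.001  0.001]
0.7325 [ 0.523 -0.277  0.155] [-0.333 -0.849  0.306 -0.    -0.001  0.001]
0.6 [ 0.527 -0.268  0.144] [-0.333 -0.808  0.35  -0.    -0.001  0.001]
0.5 [ 0.529 -0.261  0.135] [-0.333 -0.782  0.387 -0.    -0.001  0.001]
0.4 [ 0.531 -0.256  0.125] [-0.333 -0.76   0.425 -0.    -0.001  0.001]
0.3 [ 0.532 -0.252  0.115] [-0.333 -0.741  0.466 -0.    -0.001  0.001]
0.2 [ 0.533 -0.248  0.104] [-0.334 -0.727  0.509 -0.    -0.001  0.001]
0.15 [ 0.534 -0.247  0.099] [-0.334 -0.721  0.531 -0.    -0.001  0.001]
0.1 [ 0.534 -0.246  0.093] [-0.334 -0.717  0.553 -0.    -0.001  0.001]
0.05 [ 0.534 -0.245  0.088] [-0.334 -0.713  0.575 -0.    -0.001  0.001]
0 [ 0.534 -0.244  0.082] [-0.334 -0.711  0.597 -0.    -0.001  0.001]
-0.05 [ 0.534 -0.244  0.076] [-0.334 -0.71   0.62  -0.    -0.001  0.001]
[ 0.5111 -0.0495  0.3298] [-3.141e+00 -1.000e-03  2.822e+00] q [-0.54  0.14  0.57  1.96 -0.09  1.07  1.32] F [0.5 0.4 0.4] t 2.35 w 0.0008186160240653585
.524,-.279,.31,2.82 [-0.337 -0.855  0.079 -0.    -0.001  0.001]
```

>>> arm_command:
  commands: "-.334 -.89 .1 0 0 0 0;-.334 -.89 .1 0 0 0 0;-.334 -.89 .1 0 0 0 0;-.334 -.89 .1 0 0 0 0;-.334 -.89 .1 0 0 0 0;-.334 -.89 .25 0 0 0 0;-.334 -.87 .31 0 0 0 0;-.334 -.85 .35 0 0 0 0;-.334 -.82 .39 0 0 0 0;-.334 -.8 .42 0 0 0 0;-.334 -.78 .46 0 0 0 0;-.334 -.76 .5 0 0 0 0"

```text
time: 3.85
position: [0.5304, -0.2581, 0.2049]
tool_rot: [-3.141, 0.001, 2.82]
ft_force: [0.4, -4.0, 3.2]
width: 0.0005
finger_force: 1.6
```

```bash
python3 cap.py 1 side;python3 go.py
```

```text
side cam at [0.60070804 0.61842505 0.74132861] 46.55992160378276 -0.01101183022511785
{'time': 3.9, 'joints': array([-0.13179944,  0.45772192,  0.61392584,  1.91939275, -0.33926317,
        0.86913369,  1.90558535]), 'dq': array([-0.00030815, -0.00562135,  0.0038878 , -0.00826358,  0.01281312,
        0.03214356,  0.0002558 ]), 'tau': array([ 2.31215514e+00, -8.18088055e+01,  1.67395771e+01, -3.75978363e+01,
        3.87086375e-01,  1.25551477e+00,  1.34373712e-02]), 'position': array([ 0.53012318, -0.257353  ,  0.20355058]), 'tool_rot': array([-3.14125685e+00, -6.90583161e-04,  2.82025282e+00]), 'ft_force': array([ 2.0900006 , -0.6125221 ,  1.74609569]), 'wrist_torque': array([-0.27756595, -0.34966903,  0.0133364 ]), 'finger_force': 1.226792111992836, 'width': 0.0006280833116177298}
[ 0.5301 -0.2574  0.2036] [-3.141e+00 -1.000e-03  2.820e+00] q [-0.13  0.46  0.61  1.92 -0.34  0.87  1.91] F [ 2.1 -0.6  1.7] t 3.9 w 0.0006280833116177298
```

View pics/side1.png

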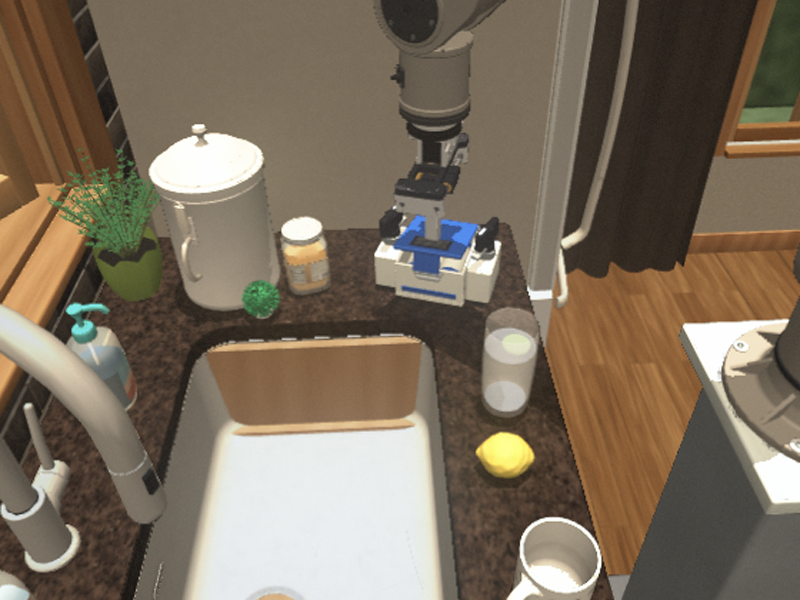

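The fingers at (433,237) sit on the pad, and the cover is about three-quarters closed. I'll press on.

>>> arm_command:
  commands: "0 .02 .03 0 0 0 0;0 .03 .05 0 0 0 0;0 .03 .065 0 0 0 0;0 .03 .08 0 0 0 0;0 .03 .09 0 0 0 0;0 .03 .1 0 0 0 0;0 .03 .105 0 0 0 0;0 .03 .105 0 0 0 0"

```text
time: 4.9
position: [0.5329, -0.2505, 0.1805]
tool_rot: [3.139, 0.001, 2.82]
ft_force: [-7.8, 9.5, 36.2]
width: 0.0003
finger_force: 18.4
```

```bash
python3 go.py
```

```text
[ 0.5329 -0.2505  0.1805] [3.139e+00 1.000e-03 2.820e+00] q [-0.12  0.49  0.59  1.94 -0.37  0.83  1.92] F [-7.8  9.5 36.2] t 4.9 w 0.0002998171248774754
```

Force is 36 N with the tip at 83.5 mm, which is the shut height, so the cover is at its stop. I'll lift and look.

>>> arm_command:
  commands: "0 0 -.1 0 0 0 0;0 0 -.3 0 0 0 0;0 0 -.48 0 0 0 0;0 0 -.48 0 0 0 .5;0 0 -.48 0 0 0 1"

```text
time: 5.52
position: [0.5322, -0.2507, 0.2983]
tool_rot: [3.141, -0.001, 2.82]
ft_force: [-0.0, -0.0, -0.8]
width: 0.017
finger_force: 0.0
```

```bash
python3 cap.py 2 side top >/dev/null; python3 go.py; python3 - <<'E'
import pickle,cv2,numpy as np
a=pickle.load(open("top2.pkl","rb"))["img"][175:285,300:390,::-1]
b=pickle.load(open("side2.pkl","rb"))["img"][130:220,255:360,::-1]
a=cv2.resize(a,(450,550),interpolation=cv2.INTER_CUBIC);b=cv2.resize(b,(350,300),interpolation=cv2.INTER_CUBIC)
cv2.imwrite("pics/z2.png",np.hstack([a,np.pad(b,((0,250),(0,0),(0,0)))]))
E
```

```text
[ 0.532  -0.2507  0.2977] [-3.141e+00 -2.000e-03  2.820e+00] q [-0.21  0.34  0.68  1.84 -0.25  1.05  1.82] F [-0.9  0.4 -0.5] t 5.625 w 0.025153687290607768
```

View pics/z2.png

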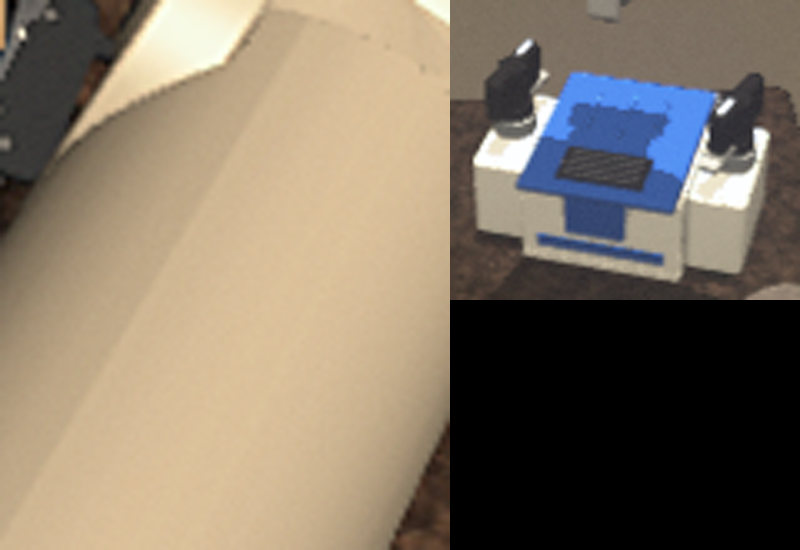

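The side view shows the cover shut with the hand away, and its tongue down at about (595,215) in the composite. The top view is blocked by the arm. Next I'll check wall clearance for the far knob.

```bash
python3 - <<'E'
from h import *
import pickle
T=pickle.load(open("top0.pkl","rb"))
print(atz(T,np.array([(580,250),(580,415),(578,100),(515,395)])*.7,[0,0,0,0]).round(3))
S=pickle.load(open("side0.pkl","rb"))
print("wall base/edge side",atz(S,np.array([(360,230),(500,225),(530,295)])*.7,[0,0,0]).round(3))
E
python3 go.py .5914,-.3203,.27,4.23 .5914,-.3203,.27,4.31 .56,-.29,.27,3.6
```

```text
[[ 0.662 -0.459  0.   ]
 [ 0.38  -0.455  0.   ]
 [ 0.939 -0.464  0.   ]
 [ 0.411 -0.345  0.   ]]
wall base/edge side [[ 0.65  -0.445  0.   ]
 [ 0.39  -0.442  0.   ]
 [ 0.371 -0.24  -0.   ]]
[ 0.532  -0.2507  0.2977] [-3.141e+00 -2.000e-03  2.820e+00] q [-0.21  0.34  0.68  1.84 -0.25  1.05  1.82] F [-0.9  0.4 -0.5] t 5.625 w 0.025153687290607768
.5914,-.3203,.27,4.23 [-0.314 -0.189  0.11   0.001 -0.001 -0.94 ]
.5914,-.3203,.27,4.31 [-0.314 -0.189  0.11   0.001 -0.001 -0.993]
.56,-.29,.27,3.6 [-0.156 -0.114  0.111  0.    -0.001 -0.52 ]
```

>>> arm_command:
  commands: "-.1 -.05 0 0 0 -.12 .6;-.2 -.1 0 0 0 -.24 .6;-.31 -.185 0 0 0 -.36 .6;-.31 -.185 .05 0 0 -.48 .6;-.31 -.185 .1 0 0 -.6 .6;-.31 -.185 .11 0 0 -.72 .6;-.31 -.185 .11 0 0 -.84 .6;-.31 -.185 .11 0 0 -.96 .6;-.31 -.185 .11 0 0 -.98 .6;-.31 -.185 .11 0 0 -.98 .6"

```text
time: 6.88
position: [0.5889, -0.3156, 0.2577]
tool_rot: [3.105, -0.008, -2.106]
ft_force: [-0.2, -0.7, -1.2]
width: 0.0563
finger_force: 0.0
```

```bash
python3 cap.py 3 side >/dev/null; python3 go.py .5914,-.3203,.194,4.28; python3 - <<'E'
from h import *
import pickle
c=pickle.load(open("side3.pkl","rb"));im=c["img"][90:220,235:375,::-1].copy()
im=cv2.resize(im,None,fx=4.5,fy=4.5,interpolation=cv2.INTER_CUBIC)
o=r.observe()
for P in ([.5914,-.3203,.124],[.4433,-.2711,.124],o["position"]+[0,0,-.097]):
    q=((proj(c,[P])[0]-[235,90])*4.5).astype(int);print(q);cv2.drawMarker(im,tuple(map(int,q)),(0,255,0),0,12)
cv2.imwrite("pics/s3.png",im)
E
```

```text
[ 0.5892 -0.3152  0.2582] [ 3.106 -0.006 -2.101] q [ 0.85  0.55 -0.64  1.61  0.35  1.14  2.73] F [-1.3  1.2 -0.7] t 6.925 w 0.056372098220438455
.5914,-.3203,.194,4.28 [ 0.012 -0.027  0.256  0.024 -0.003 -0.065]
[175 255]
[479 298]
[177 197]
```

View pics/s3.png

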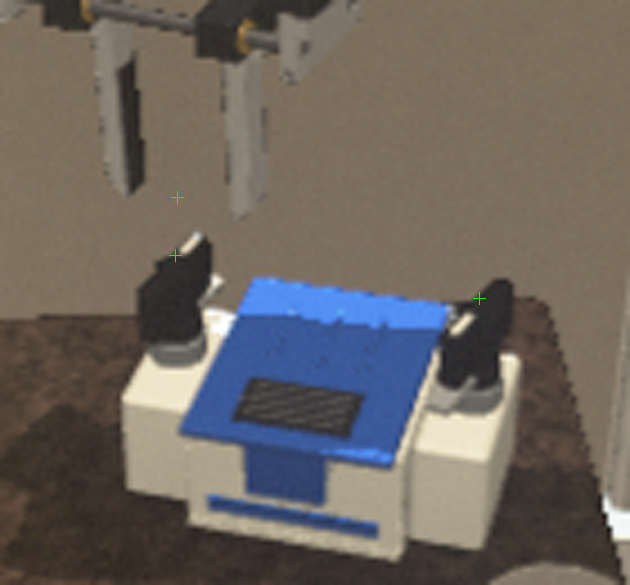

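The markers sit on both wing centres, at (175,255) and (479,298), so the pose fit holds. Joint 7 is at its range edge here. Clockwise turning moves it off that edge, so I'll descend first.

>>> arm_command:
  commands: ".012 -.027 .06 0 0 0 .6;.012 -.027 .12 0 0 0 .6;.012 -.027 .12 0 0 0 .6"

```text
time: 7.3
position: [0.5919, -0.3208, 0.2263]
tool_rot: [3.103, -0.01, -2.109]
ft_force: [-0.6, 0.4, 1.0]
width: 0.0567
finger_force: 0.0
```

```bash
python3 go.py .5914,-.3203,.194,4.23 .5914,-.3203,.194,4.1
```

```text
[ 0.5919 -0.3208  0.2263] [ 3.103 -0.01  -2.109] q [ 0.82  0.58 -0.61  1.62  0.36  1.1   2.72] F [-0.6  0.4  1. ] t 7.3 w 0.05665354751223037
.5914,-.3203,.194,4.23 [-0.002 -0.002  0.129  0.026 -0.006 -0.037]
.5914,-.3203,.194,4.1 [-0.002 -0.002  0.129  0.025 -0.008  0.049]
```

>>> arm_command:
  commands: "-.002 -.002 .06 .025 -.008 .03 .6;-.002 -.002 .128 .025 -.008 .03 .6;-.002 -.002 .128 .025 -.008 .03 .6;-.002 -.002 .128 .025 -.008 .03 .6"

```text
time: 7.8
position: [0.5924, -0.3208, 0.197]
tool_rot: [-3.139, 0.002, -2.154]
ft_force: [0.2, 1.2, 0.6]
width: 0.0563
finger_force: 0.0
```

```bash
python3 go.py .5914,-.3203,.194,4.1
```

```text
[ 0.5924 -0.3208  0.197 ] [-3.139e+00  2.000e-03 -2.154e+00] q [ 0.82  0.59 -0.59  1.67  0.38  0.99  2.66] F [0.2 1.2 0.6] t 7.8 w 0.05627330983583133
.5914,-.3203,.194,4.1 [ 0.     0.005  0.012 -0.001  0.001  0.02 ]
```

>>> arm_command:
  commands: "0 0 .01 0 0 0 0;0 0 .01 0 0 0 0;0 0 .01 0 0 0 0;0 0 .01 0 0 0 0;0 0 .01 0 0 0 0"

```text
time: 8.43
position: [0.5912, -0.3203, 0.1942]
tool_rot: [3.141, 0.002, -2.154]
ft_force: [-8.9, 4.1, 4.3]
width: 0.0142
finger_force: 29.5
```

```bash
python3 go.py .5914,-.3203,.194,3.65
```

```text
[ 0.5912 -0.3203  0.1942] [ 3.141e+00  2.000e-03 -2.154e+00] q [ 0.82  0.59 -0.59  1.67  0.38  0.99  2.66] F [-8.9  4.1  4.3] t 8.425 w 0.014187119595419474
.5914,-.3203,.194,3.65 [-0.    -0.001  0.001  0.     0.001  0.319]
```

>>> arm_command:
  commands: "0 0 0 0 0 .08 0;0 0 0 0 0 .16 0;0 0 0 0 0 .24 0;0 0 0 0 0 .32 0;0 0 0 0 0 .4 0;0 0 0 0 0 .4 0"

```text
time: 9.18
position: [0.5902, -0.3184, 0.1942]
tool_rot: [3.137, -0.001, -2.755]
ft_force: [-19.0, 13.7, 17.8]
width: 0.0139
finger_force: 30.0
```

```bash
python3 go.py .5914,-.3203,.194,2.82; python3 -c "
from h import r;print(r.observe()['wrist_torque'].round(2))"
```

```text
[ 0.5902 -0.3184  0.1942] [ 3.137e+00 -1.000e-03 -2.755e+00] q [ 0.73  0.57 -0.46  1.68  0.29  0.97  2.13] F [-19.   13.7  17.8] t 9.175 w 0.013910424916650182
.5914,-.3203,.194,2.82 [-0.001 -0.009  0.001  0.003 -0.002  0.472]
[ 3.74  4.68 -0.  ]
```

>>> arm_command:
  commands: ".008 .012 -.005 0 0 .08 0;.008 .012 -.005 0 0 .16 0;.008 .012 -.005 0 0 .24 0;.008 .012 -.005 0 0 .32 0;.008 .012 -.005 0 0 .32 0"

```text
time: 9.8
position: [0.5892, -0.3164, 0.1943]
tool_rot: [3.138, 0.002, 3.049]
ft_force: [2.6, 9.4, -9.4]
width: 0.0132
finger_force: 30.0
```

```bash
python3 go.py .5914,-.3203,.194,2.82; python3 -c "
from h import r;print(r.observe()['wrist_torque'].round(2))"
```

```text
[ 0.5892 -0.3164  0.1943] [3.138e+00 2.000e-03 3.049e+00] q [ 0.65  0.54 -0.35  1.69  0.22  0.94  1.7 ] F [ 2.6  9.4 -9.4] t 9.8 w 0.01319502498155087
.5914,-.3203,.194,2.82 [-0.01  -0.015  0.001  0.003  0.001  0.153]
[ 2.19 -0.58 -0.1 ]
```

>>> arm_command:
  commands: "0 .004 0 0 0 .07 0;0 .004 0 0 0 .13 0;0 .004 0 0 0 .17 0;0 .004 0 0 0 .2 0;0 .004 0 0 0 .2 0"

```text
time: 10.42
position: [0.5894, -0.3154, 0.1943]
tool_rot: [3.138, 0.001, 2.751]
ft_force: [1.6, 8.6, -8.4]
width: 0.014
finger_force: 31.2
```

```bash
python3 go.py .5914,-.3203,.194,2.82; python3 -c "
from h import r;print(r.observe()['wrist_torque'].round(2))"
```

```text
[ 0.5894 -0.3154  0.1943] [3.138e+00 1.000e-03 2.751e+00] q [ 0.6   0.54 -0.28  1.7   0.17  0.93  1.44] F [ 1.6  8.6 -8.4] t 10.425 w 0.013983871556044839
.5914,-.3203,.194,2.82 [-0.015 -0.015  0.001  0.003  0.    -0.046]
[ 2.   -0.7   0.69]
```

The far knob's torque jumped to 0.69 N·m, so it's at its stop. I'll release it and move to the near knob.

>>> arm_command:
  commands: "0 0 0 0 0 -.03 .3;0 0 0 0 0 -.03 .5;0 0 0 0 0 -.03 .6;0 0 0 0 0 -.03 .6;0 0 -.1 0 0 -.03 .6;0 0 -.25 0 0 -.03 .6;0 0 -.38 0 0 -.03 .6;0 0 -.38 0 0 -.03 .6"

```text
time: 11.42
position: [0.5898, -0.3184, 0.2933]
tool_rot: [3.141, 0.007, 2.793]
ft_force: [0.1, -0.6, -0.5]
width: 0.0561
finger_force: 0.0
```

```bash
python3 cap.py 4 side >/dev/null; python3 go.py .441,-.267,.27,4.08;  python3 - <<'E'
from h import *
import pickle
c=pickle.load(open("side4.pkl","rb"));im=c["img"][90:220,235:375,::-1].copy()
im=cv2.resize(im,None,fx=4.5,fy=4.5,interpolation=cv2.INTER_CUBIC)
cv2.imwrite("pics/s4.png",im)
E
```

```text
[ 0.5891 -0.3182  0.2915] [3.14  0.005 2.793] q [ 0.62  0.44 -0.31  1.61  0.14  1.1   1.5 ] F [-0.2 -0.1 -0.1] t 11.475 w 0.056484779384850484
.441,-.267,.27,4.08 [ 0.627 -0.01   0.083 -0.001  0.003 -0.858]
```

View pics/s4.png

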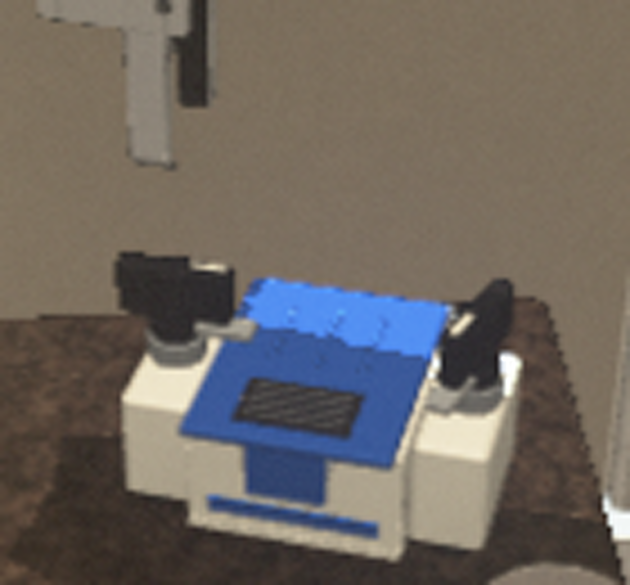

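The far wing is now crosswise at (175,285), with its steel arm over the cover at (235,328). The cover is still shut.

>>> arm_command:
  commands: ".15 0 0 0 0 -.11 .6;.3 0 0 0 0 -.22 .6;.45 0 0 0 0 -.33 .6;.6 0 .03 0 0 -.44 .6;.627 -.01 .08 0 0 -.55 .6;.627 -.01 .08 0 0 -.66 .6;.627 -.01 .08 0 0 -.77 .6;.627 -.01 .08 0 0 -.858 .6;.627 -.01 .08 0 0 -.858 .6;.627 -.01 .08 0 0 -.858 .6"

```text
time: 12.72
position: [0.4401, -0.2675, 0.2693]
tool_rot: [-3.141, 0.003, -2.205]
ft_force: [0.2, 0.6, -0.3]
width: 0.0566
finger_force: 0.0
```

```bash
python3 go.py .441,-.267,.22,4.08 .441,-.267,.194,4.08
```

```text
[ 0.4401 -0.2675  0.2693] [-3.141e+00  3.000e-03 -2.205e+00] q [ 1.05  0.27 -0.72  1.96  0.21  0.98  2.73] F [ 0.2  0.6 -0.3] t 12.725 w 0.05661887583266734
.441,-.267,.22,4.08 [-0.003 -0.001  0.197 -0.001  0.002 -0.001]
.441,-.267,.194,4.08 [-0.003 -0.001  0.301 -0.001  0.002 -0.001]
```

>>> arm_command:
  commands: "-.003 0 .1 0 0 .01 .6;-.003 0 .2 0 0 .02 .6;-.003 0 .25 0 0 .02 .6;-.003 0 .3 0 0 .02 .6;-.003 0 .3 0 0 .02 .6"

```text
time: 13.35
position: [0.4413, -0.2661, 0.1945]
tool_rot: [-3.14, 0.002, -2.232]
ft_force: [0.2, -0.5, 0.6]
width: 0.0564
finger_force: 0.0
```

```bash
python3 go.py .441,-.267,.194,4.08
```

```text
[ 0.4413 -0.2661  0.1945] [-3.140e+00  2.000e-03 -2.232e+00] q [ 0.99  0.37 -0.68  2.03  0.31  0.84  2.61] F [ 0.2 -0.5  0.6] t 13.35 w 0.05640882862835769
.441,-.267,.194,4.08 [ 0.004 -0.001  0.002 -0.001  0.001 -0.019]
```

>>> arm_command:
  commands: "0 0 0 0 0 0 0;0 0 0 0 0 0 0;0 0 0 0 0 0 0;0 0 0 0 0 0 0;0 0 0 0 0 0 0;0 0 0 0 0 0 0"

```text
time: 14.1
position: [0.443, -0.268, 0.1955]
tool_rot: [-3.134, 0.003, -2.233]
ft_force: [12.2, -11.4, -12.2]
width: 0.0138
finger_force: 30.0
```

```bash
python3 go.py .4433,-.2711,.194,2.82
```

```text
[ 0.443  -0.268   0.1955] [-3.134e+00  3.000e-03 -2.233e+00] q [ 0.99  0.37 -0.68  2.03  0.31  0.84  2.61] F [ 12.2 -11.4 -12.2] t 14.1 w 0.01376398648715914
.4433,-.2711,.194,2.82 [ 0.009 -0.009  0.006 -0.003  0.005  0.82 ]
```

>>> arm_command:
  commands: ".007 -.016 .003 0 0 .04 0;.007 -.016 .003 0 0 .1 0;.007 -.016 .003 0 0 .18 0;.007 -.016 .003 0 0 .26 0;.007 -.016 .003 0 0 .34 0;.007 -.016 .003 0 0 .34 0"

```text
time: 14.85
position: [0.4429, -0.2677, 0.195]
tool_rot: [3.139, 0.001, -2.743]
ft_force: [-13.8, 18.3, 31.5]
width: 0.0142
finger_force: 30.0
```

```bash
python3 go.py .4433,-.2711,.194,2.82; python3 -c "
from h import r;print(r.observe()['wrist_torque'].round(2))"
```

```text
[ 0.4429 -0.2677  0.195 ] [ 3.139e+00  1.000e-03 -2.743e+00] q [ 0.9   0.36 -0.57  2.03  0.26  0.83  2.15] F [-13.8  18.3  31.5] t 14.85 w 0.014177921993021564
.4433,-.2711,.194,2.82 [ 0.004 -0.013  0.004  0.002  0.     0.48 ]
[ 4.74  3.4  -0.06]
```

>>> arm_command:
  commands: ".002 .009 -.006 0 0 .06 0;.002 .009 -.006 0 0 .14 0;.002 .009 -.006 0 0 .22 0;.002 .009 -.006 0 0 .3 0;.002 .009 -.006 0 0 .34 0;.002 .009 -.006 0 0 .34 0"

```text
time: 15.6
position: [0.4423, -0.2661, 0.1952]
tool_rot: [3.138, 0.002, 3.032]
ft_force: [1.8, 12.7, -2.8]
width: 0.0139
finger_force: 30.0
```

```bash
python3 go.py .4433,-.2711,.194,2.82; python3 -c "
from h import r;print(r.observe()['wrist_torque'].round(2))"
```

```text
[ 0.4423 -0.2661  0.1952] [3.138e+00 2.000e-03 3.032e+00] q [ 0.82  0.34 -0.47  2.04  0.2   0.81  1.69] F [ 1.8 12.7 -2.8] t 15.6 w 0.013877363099816626
.4433,-.2711,.194,2.82 [-0.006 -0.02   0.005  0.002  0.001  0.141]
[ 2.97 -0.31 -0.  ]
```

>>> arm_command:
  commands: "0 .005 0 0 0 .06 0;0 .005 0 0 0 .12 0;0 .005 0 0 0 .16 0;0 .005 0 0 0 .19 0;0 .005 0 0 0 .19 0"

```text
time: 16.23
position: [0.4423, -0.2652, 0.1953]
tool_rot: [3.138, 0.001, 2.747]
ft_force: [0.8, 9.7, -2.9]
width: 0.0139
finger_force: 31.0
```

```bash
python3 go.py .4433,-.2711,.194,2.82; python3 -c "
from h import r;print(r.observe()['wrist_torque'].round(2))"
```

```text
[ 0.4423 -0.2652  0.1953] [3.138e+00 1.000e-03 2.747e+00] q [ 0.77  0.33 -0.41  2.04  0.18  0.81  1.43] F [ 0.8  9.7 -2.9] t 16.225 w 0.0139001311026104
.4433,-.2711,.194,2.82 [-0.013 -0.02   0.005  0.002  0.001 -0.048]
[ 2.26 -0.16  0.61]
```

Torque shows the near knob is at its stop too (0.61 N·m). I'll release, lift, and check.

>>> arm_command:
  commands: "0 0 0 0 0 -.03 .3;0 0 0 0 0 -.03 .5;0 0 0 0 0 -.03 .6;0 0 0 0 0 -.03 .6;0 0 -.1 0 0 -.03 .6;0 0 -.25 0 0 -.03 .6;0 0 -.45 0 0 -.03 .6;0 0 -.45 0 0 -.03 .6"

```text
time: 17.23
position: [0.4431, -0.2676, 0.3116]
tool_rot: [3.141, 0.009, 2.79]
ft_force: [0.2, 0.0, -1.0]
width: 0.0562
finger_force: 0.0
```

```bash
python3 cap.py 5 side >/dev/null; python3 go.py;  python3 - <<'E'
from h import *
import pickle
c=pickle.load(open("side5.pkl","rb"));im=c["img"][:,:,::-1].copy()
a=cv2.resize(im[90:220,235:375],(420,390),interpolation=cv2.INTER_CUBIC);b=cv2.resize(im,(380,285))
cv2.imwrite("pics/s5.png",np.hstack([a,np.pad(b,((0,105),(0,0),(0,0)))]))
E
```

```text
[ 0.4423 -0.2674  0.3096] [3.141 0.006 2.79 ] q [ 0.82  0.19 -0.45  1.93  0.09  1.04  1.55] F [-1.1  1.  -0.5] t 17.275 w 0.056283814959221204
```

View pics/s5.png

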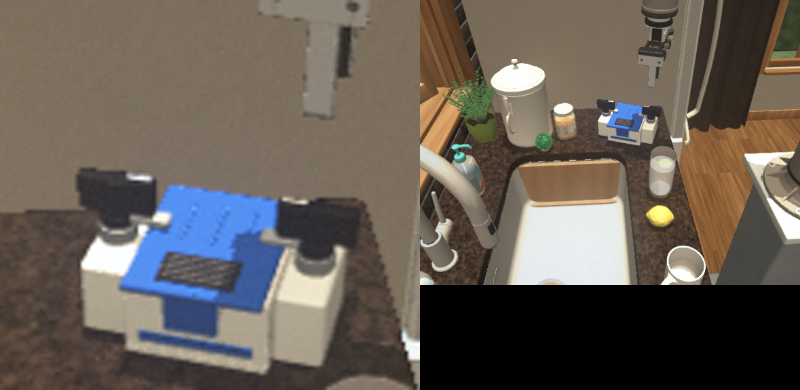

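The cover is shut, and both steel arms lie over it at (155,220) and (270,237). The glass, jar and lemon haven't moved, and the hand is clear.

```bash
python3 -c "
from rig import r;print(r.close_job())"
```

```text
the job is handed in; nothing more can be done
None
```

The job is handed in: the cover is pressed shut and holding by itself, both clamp knobs were then turned clockwise to their stops with their arms over the cover, and the glass, jar and lemon are where they were.

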